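Brake lever check on a lab trolley handle

TASK

Check the brake lever of the trolley push handle on the bench: with the fingertips or the outside of the fingers on the lever's outer side, press it towards the bar until it stops, then take the fingers off it and let it spring all the way back out, then press it in to its stop again and finish while holding it there, so that the gap left to the bar can be gauged. Press firmly but without forcing it; do not grip the lever, do not touch the bar, and leave the bottle, tube rack, gauge block and screwdriver where they are.

Things in the scene. Friction and masses are not known exactly. Their poses are not given: they have to be found in the camera images.
- mount: Fixed grey bench mount carrying bar and lever. Base plate 160 x 300 x 12 mm (x, y, z), origin at the centre of its underside, z up. Uprights at x = 40, y = -135 and 135 mm hold the bar. Dark pivot bracket at y = -90 mm (24 mm wide, x -13 to 55 mm) is the tallest part, 129 mm. The lever lies on the -x side of the bar and is pressed roughly in +x. Yaw varies by up to 0.6 rad either way
- bar: The straight round push bar, 300 mm long along its local y, 24 mm in diameter (28 mm over the black rubber grip), level; origin at its middle, 110 mm above the bench. Its axes are parallel to the mount's. Not to be touched
- lever (a joint): Lever angle about its vertical pivot, rad: 0 = fully out, held there by its return spring; grows as it is pressed towards the bar; 0.30 = at its built-in rigid stop, still about 25 mm clear of the bar. Pressing at lever_face takes about 1.3 N to start, about 4 N just before the stop. Springs back when released. Above 0.27 counts as held in, below 0.03 as back out
- lever_face (a point): Point to press, on the outer face of the aluminium lever at mid-height, 125 mm along it from the pivot and 6 mm out from its centre line; moves with it. Local x points inward (pressing direction), y along the lever to its ball end, z up. Level blade 12 mm thick, 20 mm high, 110 mm above the bench; 22 mm ball at 166 mm. At angle 0.30 it is parallel to the bar. Free space above and 88 mm below
- lever_hinge (a point): The lever's vertical pivot axis at the height of the lever's centre line (110 mm above the bench). Seen from above, the lever turns clockwise about it as it is pressed in
- bottle: Closed white plastic bottle with a blue cap, 60 mm across, 120 mm tall, beside the mount; origin at the centre of its underside. Leave alone
- rack: White tube rack with grey tube caps, 70 x 110 mm, 48 mm tall, beside the mount; origin at the centre of its underside. Leave alone
- gauge: Brass gauge block 70 x 30 x 20 mm with a steel knob on it (40 mm tall in all), lying on the bench before the mount; origin at the centre of its underside. Leave alone
- screwdriver: Screwdriver about 200 mm long lying on the bench before the mount, 26 mm high; origin under its middle. Leave alone

How it is judged:
On the way, in this order (a step that is already met when the one before it is completed fails the run):
1. the fingers press the lever in to its stop (value of joint lever above 0.27 rad and contact force between the fingers and lever above 1 N), for 0.2 s.
2. the lever is let go and springs fully back out (value of joint lever below 0.03 rad and contact force between the fingers and lever below 0.1 N), for 0.2 s.
At the end, for the whole second after the job is handed in: After one full press and one full return (lever angle below 0.03 rad, fingers off), the lever is pressed in again and held by the fingers at its stop: lever angle above 0.27 rad with more than 2 N of finger force on it, for the last second (value of joint lever above 0.27 rad and contact force between the fingers and lever above 2 N); the arm keeps its last pose, push and grip.
It fails at once if the lever is forced with more than 45 N (contact force between anything else and lever above 45 N).
It fails at once if the robot touches the bar (contact force between any of the fingers, the arm and bar above 0.5 N).
It fails at once if the lever is gripped, or handled from its inner side, instead of pressed from its outer side (contact force between the fingers and lever above 0.5 N and x of the grasp point in the frame of lever_face above 0.003 m).
It fails at once if a bystander is moved more than 15 mm or lifted (distance of any of bottle, rack, gauge, screwdriver from where it was at the start of the episode above 0.015 m).
It also fails if it takes over 51 s, if anything falls off the work surface, if the arm or the gripper's body presses on something with over 40 N, if the wrist force passes 120 N, or if a joint passes its speed limit or range.

ROBOT

A 6-joint arm with a two-finger parallel gripper is mounted at the origin on the work surface. World frame = base frame: x ahead of the robot, y to its left, z up, the work surface at z = 0. Lengths are in m, angles in rad, forces in N, time in s.
With the tool pointing down it reaches from about 0.375 to 0.975 m from the base axis. Payload 3.8 kg.
Tool frame: the origin (TCP) lies on the centre line of the jaws, within the pads' length; the fingertips stand 25 mm ahead of it and the grasp point (between the pads) lies 6 mm ahead of it; y points along the fingers, z is the direction in which the jaws open and shut, and the axes are right-handed (so a half turn about y gives the same grasp; the last joint's range is limited). The gripper opens to 85 mm and grips with 20 to 120 N. Pads are 22 mm wide; open, the fingers measure 114 mm over their backs; the gripper's body (76 mm by 85 mm) begins 54 mm behind the grasp point. The pads swing forward as they close: fully open they stand 13 mm farther back than shut.
Start: joints at [-1.144, 0.264, 1.604, -0, 1.274, -0.037], TCP at [0.302, -0.604, 0.256] pointing down, gripper open.
Joint ranges: [-2.63, 2.63], [-0.94, 2.18], [0.31, 2.57], [-1.31, 4.45], [0, 2.66], [-2.55, 2.55]. Speed limits (rad/s): [2.57, 2.57, 3.14, 3.14, 3.14, 3.14].

INTERFACE

Orientations are given as a rotation vector (axis times angle).
In Python, from workcell import bot gives the robot as it stands.
- The arm moves only by the shell command python3 -m jog 'ROWS' [FORCE]. ROWS is JSON, a list of rows, each a list of 5 numbers: the shift along the world's x, y, z in mm, then the turn about the world's z in degrees, then the finger opening in mm, from 0 to 85.4. A call has exactly 10 rows; each row is the pose to reach, as a shift and turn from the pose commanded when the call began; what a row does not reach only later rows make up. A row lasts 1/8 s, in which the tool goes at most 62.5 mm and 10.7 degrees, less where a joint would pass 70% of its speed; a pose out of reach is approached as far as the arm can. A call with a gripper value outside its range is refused whole. The fingers move at their own pace and stop on an object; FORCE is the grip in N (left out, the last holds). Time passes only in rows, so rows that repeat a pose let the fingers close, or fill a call up. It gives the time, the measured TCP pose, the force and the opening at its end, in the units of the state.
- bot.read_state(): the state, without advancing time (a new reading comes with each control period).
- bot.read_camera(name): name is "scene" or "side" or "wrist"; returns a dict with "pixels" (400x640x3 uint8, red, green, blue), "fx", "fy", "cx", "cy" (pixels), "dist" ([k1, k2, p1, p2, k3] as OpenCV has them; the pictures are not rectified), "R" (3x3) and "t" (3): a world point X has camera coordinates R X + t. Camera axes: x right, y down, z forward; pixel columns grow to the right and rows downward; lengths in m; the calibration is good to about 2 mm. A picture is of the moment at which its call begins. There is no depth.
- bot.finish_job(): hands the job in, once; it reports no verdict.
The state is a dict: "time": time; "q": joint angles; "joint_vel": joint speeds; "joint_torque": joint torques, N m; "tool_pos": TCP position; "tcp_rot": TCP orientation; "wrist_force": force on the tool from outside, world axes, zero at the start; "torque": the same for the moment, N m; "width": opening from 0.0 (shut) to 1.0 (fully open).
Only numpy, scipy, OpenCV 4.12 (cv2) and the standard library are available. Lean on these libraries where they do the work, as an engineer would, in place of code of your own. Each camera call takes 0.05 s, during which the arm holds its last target.

## Working session

There is one attempt and no reset: what is moved stays moved. The work goes in short steps, Python scripts to look and compute and a shell command to move; the robot and the scene stay as the last step left them, time stands still between calls to the robot, and variables do not carry over. Pictures are saved under pics/ and viewed, and the job is handed in when it is done.

```bash
mkdir -p pics; ls
python3 - <<'E'
from workcell import bot
import cv2
s=bot.read_state();print(s)
for n in ["scene","side","wrist"]:
    c=bot.read_camera(n);cv2.imwrite(f"pics/{n}0.png",c["pixels"][:,:,::-1]);print(n,c["fx"],c["cx"],c["cy"],c["dist"],c["R"],c["t"])
E
```

```text
pics
{'time': 0.0, 'q': array([-1.14389304e+00,  2.64729964e-01,  1.60538113e+00,  3.44931531e-06,
        1.27374707e+00, -3.68891983e-02]), 'joint_vel': array([-0.00056577, -0.00087578, -0.00060598,  0.00053343,  0.00141759,
       -0.00176288]), 'joint_torque': array([-2.71282719e-03, -5.15113592e+01, -3.67312503e+01, -3.02959470e-04,
        1.29491184e-02,  9.79857816e-06]), 'tool_pos': array([ 0.30167499, -0.60305974,  0.25497378]), 'tcp_rot': array([-0.46412641,  1.96581998, -1.96133447]), 'wrist_force': array([-0.16862045, -0.68116839, -0.52918715]), 'torque': array([-0.08210922,  0.03778655,  0.06761414]), 'width': 1.0008951726116213}
scene 467.79007581248914 325.27480853590305 202.18282983798184 [-0.11104609  0.          0.          0.          0.        ] [[-0.83165986  0.55528285  0.00168185]
 [ 0.4179552   0.62796944 -0.65648141]
 [-0.36558902 -0.5452663  -0.75434033]] [ 0.38464036 -0.22772409  1.63022043]
side 410.02112564629556 316.16233256933 195.89904329154263 [0.03515702 0.         0.         0.         0.        ] [[-0.81780582 -0.57540977 -0.00986114]
 [-0.43647748  0.63133271 -0.64101983]
 [ 0.37507473 -0.51992558 -0.76746096]] [0.47721072 0.24527184 1.00300602]
wrist 337.5016564128806 325.9925712544874 196.5037623177925 [0.01145307 0.         0.         0.         0.        ] [[ 0.44689098 -0.89458507 -0.00245042]
 [-0.86310802 -0.4318836   0.26176537]
 [-0.23522969 -0.1148656  -0.96512843]] [-0.67414298 -0.03378195  0.37861944]
```

View pics/scene0.png

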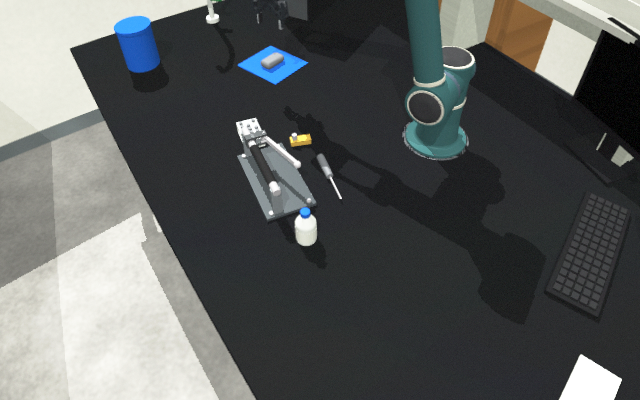

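View pics/side0.png

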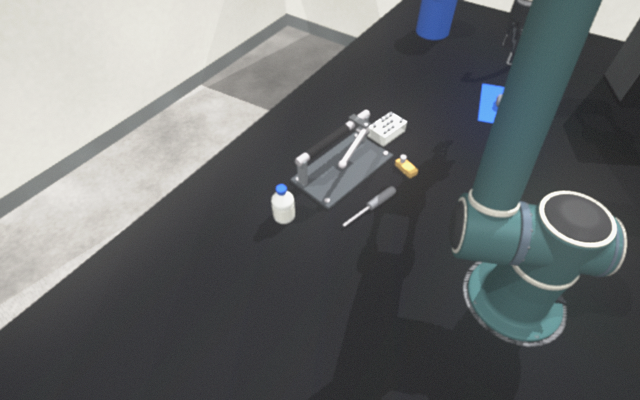

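View pics/wrist0.png

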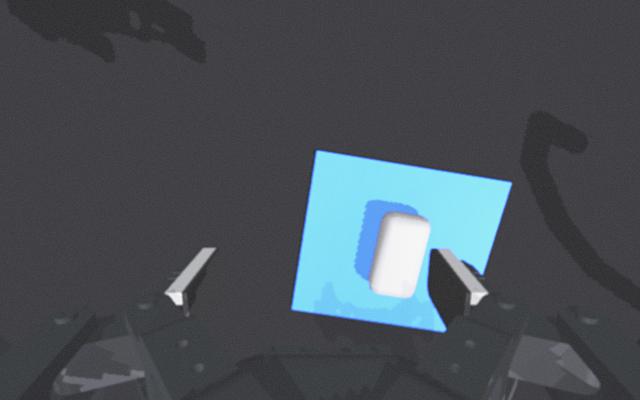

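The scene view shows the mount around (275,180), the lever ball near (298,163), the pivot near (268,140) and the bottle at (306,228). In the side view the ball is near (343,162) and the bottle at (283,205). I'll zoom in on both.

Run:
```python
import cv2
a=cv2.imread("pics/scene0.png")[110:260,225:350];b=cv2.imread("pics/side0.png")[100:235,260:430]
cv2.imwrite("pics/sc_z.png",cv2.resize(a,None,fx=4,fy=4,interpolation=cv2.INTER_CUBIC))
cv2.imwrite("pics/si_z.png",cv2.resize(b,None,fx=4,fy=4,interpolation=cv2.INTER_CUBIC))
```

```text
(no output)
```

View pics/sc_z.png

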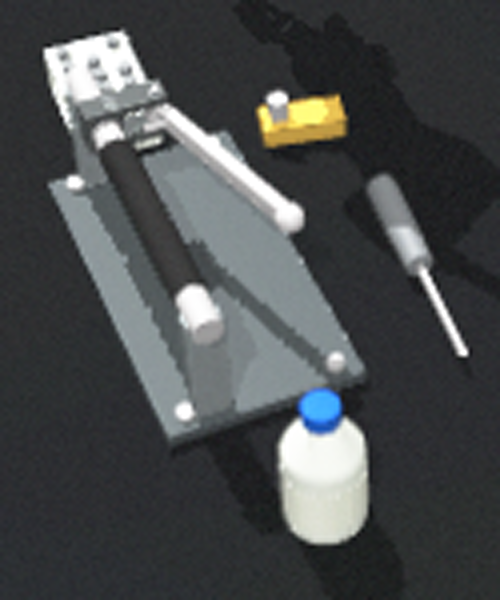

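View pics/si_z.png

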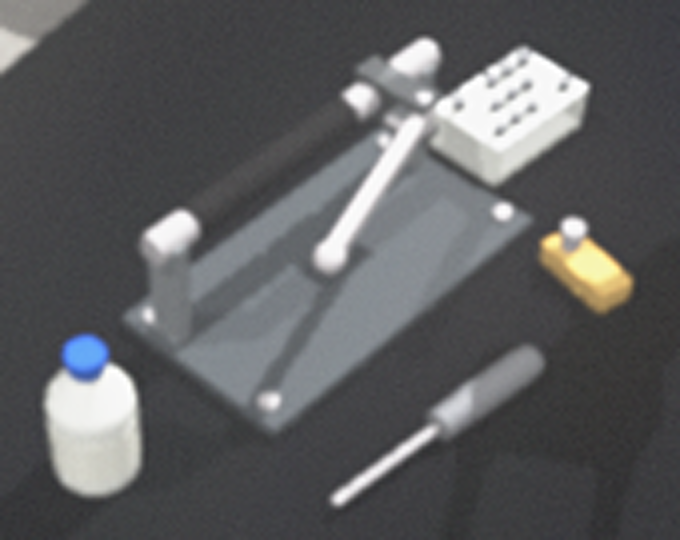

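```bash
cat > h.py <<'E'
import numpy as np,cv2
from workcell import bot
def ray(c,u,v):
    K=np.array([[c["fx"],0,c["cx"]],[0,c["fy"],c["cy"]],[0,0,1.]])
    p=cv2.undistortPoints(np.array([[[u,v]]],float),K,np.array(c["dist"],float))[0,0]
    R=np.array(c["R"]);t=np.array(c["t"]);return -R.T@t,R.T@np.array([p[0],p[1],1])
def plane(c,u,v,z):
    o,d=ray(c,u,v);return o+d*(z-o[2])/d[2]
def tri(c1,p1,c2,p2):
    o1,d1=ray(c1,*p1);o2,d2=ray(c2,*p2)
    s=np.linalg.lstsq(np.c_[d1,-d2],o2-o1,rcond=None)[0]
    a=o1+s[0]*d1;b=o2+s[1]*d2;return (a+b)/2,np.linalg.norm(a-b)
E
python3 - <<'E'
from h import *
np.set_printoptions(precision=4,suppress=True)
S=bot.read_camera("scene");D=bot.read_camera("side")
s=lambda x,y:(225+x/4-.4,110+y/4-.4)
d=lambda x,y:(260+x/4-.4,100+y/4-.4)
for n,a,b in [("ball",(290,216),(328,257)),("leverroot",(163,112),(416,124)),("bottlecap",(321,405),(86,353)),("knob",(278,100),(573,228))
 ,("boltfront",(336,360),(269,401)),("boltback",(185,411),(148,316))]:
    print(n,*tri(S,s(*a),D,d(*b)))
print("plate corners z12:", plane(S,*s(368,376),.012),plane(D,*d(275,425),.012))
print(plane(S,*s(170,438),.012),plane(D,*d(125,315),.012),"far",plane(D,*d(530,214),.012), plane(S,*s(48,182),.012))
print("ball@.11",plane(S,*s(290,216),.11),plane(D,*d(328,257),.11))
print("driver",plane(D,*d(335,500),.013),plane(D,*d(535,358),.013), "rack",plane(D,*d(585,92),.048),plane(D,*d(495,160),.048),plane(D,*d(437,110),.048))
E
```

```text
ball [ 0.5294 -0.0486  0.115 ] 0.0026236512702408287
leverroot [ 0.551  -0.2033  0.1141] 0.003121801742873411
bottlecap [0.609  0.1212 0.1209] 0.000920739519831977
knob [ 0.4281 -0.2408  0.042 ] 0.0007020307448451409
boltfront [0.5335 0.0166 0.0193] 0.001903488937423555
boltback [0.654  0.0001 0.0214] 0.004055675992168875
plate corners z12: [0.5186 0.0368 0.012 ] [0.5205 0.0287 0.012 ]
[0.6725 0.0067 0.012 ] [0.6737 0.0051 0.012 ] far [ 0.4737 -0.2649  0.012 ] [ 0.6242 -0.2902  0.012 ]
ball@.11 [ 0.5265 -0.0549  0.11  ] [ 0.5314 -0.0511  0.11  ]
driver [0.4492 0.0605 0.013 ] [ 0.3979 -0.132   0.013 ] rack [ 0.4913 -0.3809  0.048 ] [ 0.5117 -0.2677  0.048 ] [ 0.5798 -0.2935  0.048 ]
```

Run:
```python
from h import *
s=bot.read_state();print(cv2.Rodrigues(s["tcp_rot"])[0].round(3),s["tool_pos"],s["time"])
```

```text
[[-0.894 -0.     0.447]
 [-0.447  0.001 -0.894]
 [-0.    -1.    -0.001]] [ 0.30184234 -0.60337935  0.25557058] 0.25
```

```bash
python3 -m jog '[[5,14,0,2,60],[17,46,0,5,30],[32,88,0,10,0],[49,132,0,15,0],[66,178,0,20,0],[83,224,0,25,0],[100,270,0,30,0],[116,314,0,35,0],[131,356,0,40,0],[145,393,0,44,0]]' 30 && python3 -m jog '[[14,38,0,4,0],[26,70,0,8,0],[34,95,0,11,0],[40,109,0,12,0],[43,116,0,12,0],[43,116,-5,12,0],[43,116,-15,12,0],[43,116,-30,12,0],[43,116,-40,12,0],[43,116,-40,12,0]]'
python3 - <<'E'
from h import *
for n in ["side","wrist"]:
    c=bot.read_camera(n);cv2.imwrite(f"pics/{n}1.png",c["pixels"][:,:,::-1])
print(bot.read_state())
E
```

```text
time: 1.5
tool_pos: [0.4469, -0.2082, 0.2564]
tcp_rot: [-1.031, 1.451, -1.451]
wrist_force: [0.6, 0.0, -0.6]
width: -0.003
time: 2.75
tool_pos: [0.4889, -0.0947, 0.2145]
tcp_rot: [-1.147, 1.307, -1.303]
wrist_force: [-0.7, 0.0, -0.2]
width: 0.001
{'time': 2.85, 'q': array([-2.41112631e-01, -4.15343437e-02,  2.01768260e+00,  1.30258616e-05,
        1.16583288e+00, -1.11213166e-01]), 'joint_vel': array([ 0.00260972, -0.00878765, -0.01331608,  0.0016517 , -0.00038577,
       -0.00082138]), 'joint_torque': array([-4.03540512e-02, -3.25132763e+01, -3.47690856e+01, -2.74812461e-03,
        2.68914382e-02, -1.35659343e-04]), 'tool_pos': array([ 0.48991024, -0.09482139,  0.21609536]), 'tcp_rot': array([-1.14516666,  1.30457479, -1.30400997]), 'wrist_force': array([ 0.52602758,  0.07934296, -0.18307323]), 'torque': array([-0.04424247, -0.04339609,  0.01772587]), 'width': -0.0033668883786760547}
```

View pics/wrist1.png

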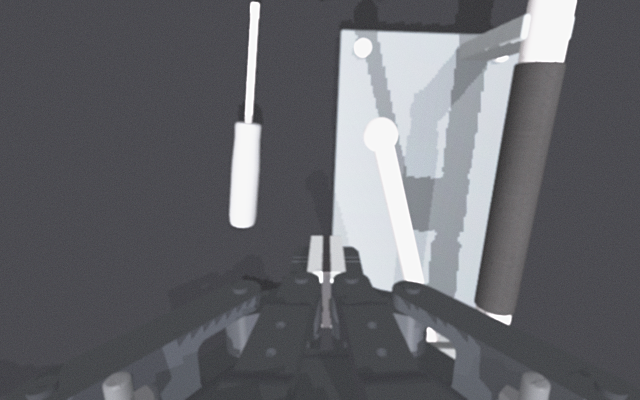

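View pics/side1.png

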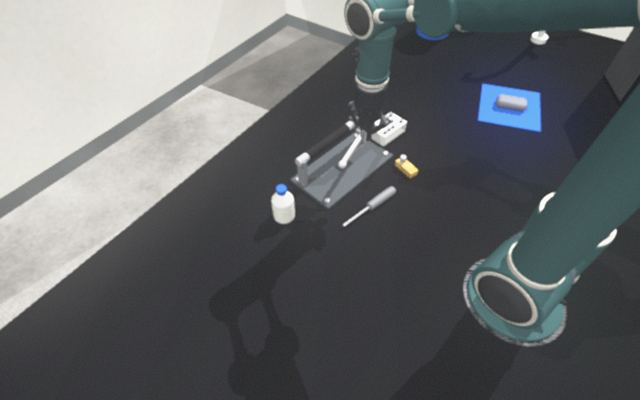

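Run:
```python
from h import *
c=bot.read_camera("wrist");R=np.array(c["R"]);print("cam centre",-R.T@c["t"],"fwd",R[2])
S=bot.read_camera("side")
print(cv2.Rodrigues(bot.read_state()["tcp_rot"])[0].round(3))
p,_=cv2.projectPoints(np.array([[.49,-.095,.19]]),cv2.Rodrigues(np.array(S["R"]))[0],np.array(S["t"]),np.array([[S["fx"],0,S["cx"]],[0,S["fy"],S["cy"]],[0,0,1.]]),np.array(S["dist"]));print(p)
# ball & lever root via wrist at z=.11
for u,v in [(381,135),(415,280)]: print(plane(c,u,v,.11))
for u,v in [(341,30),(363,47)]: print(plane(c,u,v,.012))
for u,v in [(540,62),(495,305)]: print("grip",plane(c,u,v,.11))
```

```text
cam centre [ 0.49862794 -0.02957224  0.3336527 ] fwd [-0.03417203 -0.25946932 -0.96514659]
[[-0.129  0.001  0.992]
 [-0.992 -0.    -0.129]
 [ 0.    -1.     0.001]]
[[[364.83177544 139.28733167]]]
[ 0.53178628 -0.0530614   0.11      ]
[ 0.54729047 -0.16122428  0.11      ]
[0.51965234 0.03087065 0.012     ]
[0.53723323 0.0148336  0.012     ]
grip [ 0.63259311 -0.02170723  0.11      ]
grip [ 0.60524599 -0.18960734  0.11      ]
```

```bash
python3 -m jog '[[0,0,0,5,0],[0,0,0,15,0],[0,0,0,25,0],[0,0,0,35,0],[0,0,0,46,0],[0,0,0,56,0],[0,0,0,67,0],[0,0,0,77,0],[0,0,0,85,0],[0,0,0,90,0]]' && python3 -m jog '[[0,0,-3,0,0],[0,0,-13,0,0],[0,0,-28,0,0],[0,0,-44,0,0],[0,0,-60,0,0],[0,0,-75,0,0],[0,0,-88,0,0],[0,0,-96,0,0],[0,0,-98,0,0],[0,0,-98,0,0]]'
python3 - <<'E'
from h import *
for n in ["scene","side","wrist"]:
    c=bot.read_camera(n);a=c["pixels"][:,:,::-1]
    if n=="scene":a=cv2.resize(a[110:260,225:350],None,fx=4,fy=4,interpolation=cv2.INTER_CUBIC)
    if n=="side":a=cv2.resize(a[40:235,260:430],None,fx=3,fy=3,interpolation=cv2.INTER_CUBIC)
    cv2.imwrite(f"pics/{n}2.png",a)
s=bot.read_state();print(s["time"],s["q"],s["tool_pos"],s["wrist_force"])
E
```

```text
time: 4.2
tool_pos: [0.4904, -0.0948, 0.217]
tcp_rot: [-1.569, 0.098, -0.1]
wrist_force: [-0.2, -0.5, -0.4]
width: -0.001
time: 5.45
tool_pos: [0.4902, -0.0947, 0.1185]
tcp_rot: [-1.568, 0.101, -0.102]
wrist_force: [0.1, -1.0, 0.4]
width: -0.001
5.6 [-2.40784953e-01  6.29355534e-02  2.10847268e+00 -7.29552177e-06
  9.68820856e-01 -1.68199930e+00] [ 0.49050273 -0.09480469  0.11894521] [-0.3145193  -0.54662726  0.56140349]
```

View pics/wrist2.png

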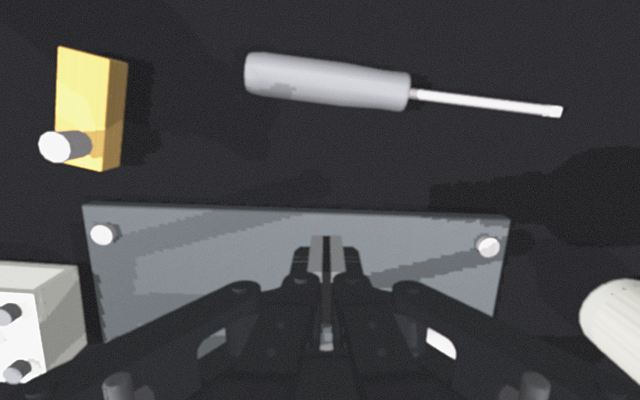

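View pics/scene2.png

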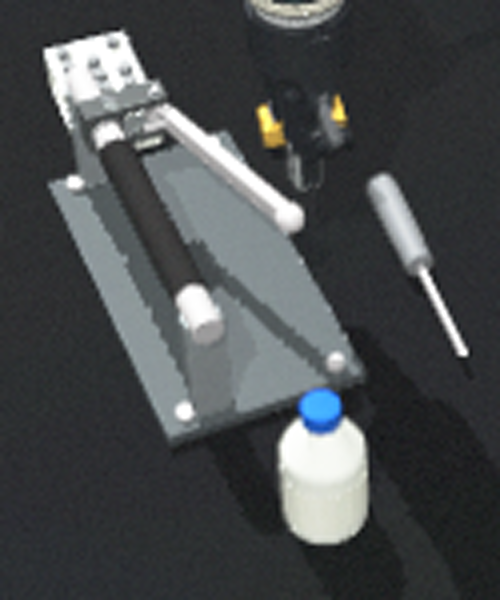

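View pics/side2.png

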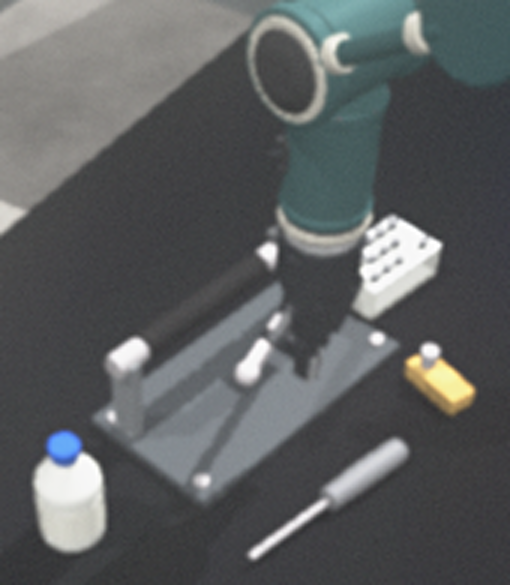

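```bash
python3 -m jog '[[3,0,0,0,0],[10,0,0,0,0],[18,0,0,0,0],[25,0,0,0,0],[30,0,0,0,0],[34,0,0,0,0],[38,0,0,0,0],[42,0,0,0,0],[44,0,0,0,0],[44,0,0,0,0]]' && python3 -m jog '[[1,0,0,0,0],[3,0,0,0,0],[5,0,0,0,0],[7,0,0,0,0],[9,0,0,0,0],[11,0,0,0,0],[12,0,0,0,0],[13,0,0,0,0],[13,0,0,0,0],[13,0,0,0,0]]'
```

```text
time: 6.85
tool_pos: [0.5338, -0.0946, 0.118]
tcp_rot: [-1.568, 0.102, -0.101]
wrist_force: [-2.2, 2.3, -0.7]
width: 0.003
time: 8.1
tool_pos: [0.5469, -0.0947, 0.1182]
tcp_rot: [-1.569, 0.102, -0.102]
wrist_force: [-2.5, 2.3, -2.2]
width: 0.002
```

```bash
python3 -m jog '[[1,0,0,0,0],[2,0,0,0,0],[3,0,0,0,0],[4,0,0,0,0],[5,0,0,0,0],[6,0,0,0,0],[7,0,0,0,0],[7,0,0,0,0],[7,0,0,0,0],[7,0,0,0,0]]' && python3 -m jog '[[0.5,0,0,0,0],[1,0,0,0,0],[1.5,0,0,0,0],[2,0,0,0,0],[2,0,0,0,0],[2,0,0,0,0],[2,0,0,0,0],[2,0,0,0,0],[2,0,0,0,0],[2,0,0,0,0]]'
python3 - <<'E'
from h import *
for n in ["scene","side"]:
    c=bot.read_camera(n);a=c["pixels"][:,:,::-1]
    if n=="scene":a=cv2.resize(a[110:260,225:350],None,fx=4,fy=4,interpolation=cv2.INTER_CUBIC)
    if n=="side":a=cv2.resize(a[40:235,260:430],None,fx=3,fy=3,interpolation=cv2.INTER_CUBIC)
    cv2.imwrite(f"pics/{n}3.png",a)
s=bot.read_state();print(s["time"],s["tool_pos"],s["wrist_force"],s["torque"])
E
```

```text
time: 9.35
tool_pos: [0.5541, -0.0948, 0.1184]
tcp_rot: [-1.569, 0.102, -0.102]
wrist_force: [-3.9, -1.8, -1.8]
width: 0.001
time: 10.6
tool_pos: [0.5558, -0.0949, 0.1184]
tcp_rot: [-1.569, 0.102, -0.102]
wrist_force: [-5.5, -2.6, -1.7]
width: 0.002
10.7 [ 0.55575949 -0.09493461  0.11842161] [-5.58566745 -2.49891499 -0.76178008] [-0.40676139  0.85494326 -0.08604248]
```

View pics/scene3.png

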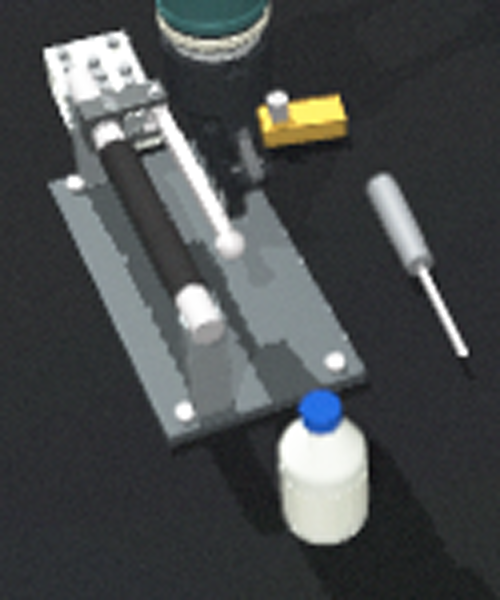

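View pics/side3.png

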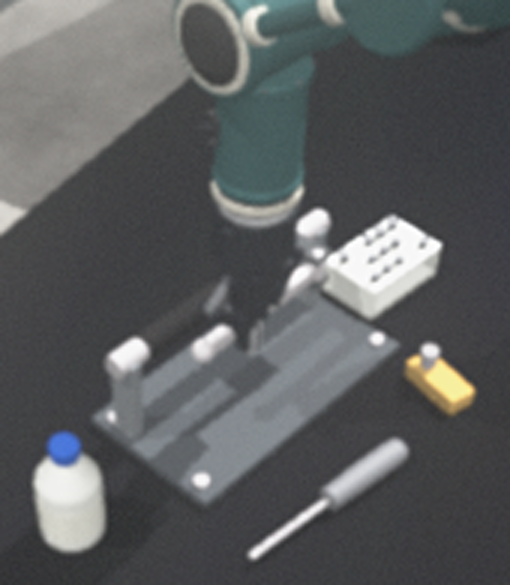

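```bash
python3 - <<'E'
from h import *
S=bot.read_camera("scene");D=bot.read_camera("side")
P,e=tri(S,(225+230/4-.4,110+243/4-.4),D,(260+204/3-.4,40+347/3-.4));print(P,e)
for p in(P,): print(.135-np.arctan2(-(p[0]-.553),p[1]+.217)*1, np.hypot(p[0]-.553,p[1]+.217))
E
python3 -m jog '[[0.5,0,0,0,0],[1,0,0,0,0],[1,0,0,0,0],[1,0,0,0,0],[1,0,0,0,0],[1,0,0,0,0],[1,0,0,0,0],[1,0,0,0,0],[1,0,0,0,0],[1,0,0,0,0]]'
```

```text
[ 0.57961775 -0.05202504  0.11469902] 0.0016609864032903732
0.29496563560655187 0.16710847074653795
time: 12.05
tool_pos: [0.556, -0.095, 0.1184]
tcp_rot: [-1.569, 0.103, -0.1]
wrist_force: [-8.1, -2.9, 1.7]
width: 0.001
```

The TCP advanced only 0.2 mm for a 1 mm command while the force rose to 8 N, so the lever is at its stop (estimated angle about 0.295). Next I'll press slightly more and then back off.

```bash
python3 -m jog '[[0.5,0,0,0,0],[1,0,0,0,0],[1,0,0,0,0],[1,0,0,0,0],[1,0,0,0,0],[1,0,0,0,0],[1,0,0,0,0],[1,0,0,0,0],[1,0,0,0,0],[1,0,0,0,0]]' && python3 -m jog '[[-2,0,0,0,0],[-7,0,0,0,0],[-13,0,0,0,0],[-20,0,0,0,0],[-27,0,0,0,0],[-35,0,0,0,0],[-43,0,0,0,0],[-51,0,0,0,0],[-57,0,0,0,0],[-60,0,0,0,0]]' && python3 -m jog '[[0,0,0,0,0],[0,0,0,0,0],[0,0,0,0,0],[0,0,0,0,0],[0,0,0,0,0],[0,0,0,0,0],[0,0,0,0,0],[0,0,0,0,0],[0,0,0,0,0],[0,0,0,0,0]]'
python3 - <<'E'
from h import *
for n in ["scene","side"]:
    c=bot.read_camera(n);a=c["pixels"][:,:,::-1]
    if n=="scene":a=cv2.resize(a[110:260,225:350],None,fx=4,fy=4,interpolation=cv2.INTER_CUBIC)
    if n=="side":a=cv2.resize(a[40:235,260:430],None,fx=3,fy=3,interpolation=cv2.INTER_CUBIC)
    cv2.imwrite(f"pics/{n}4.png",a)
s=bot.read_state();print(s["time"],s["tool_pos"],s["wrist_force"],s["torque"])
E
```

```text
time: 13.3
tool_pos: [0.5563, -0.095, 0.1184]
tcp_rot: [-1.569, 0.105, -0.099]
wrist_force: [-10.1, -2.6, 3.2]
width: 0.003
time: 14.55
tool_pos: [0.4978, -0.0947, 0.1185]
tcp_rot: [-1.568, 0.101, -0.102]
wrist_force: [-0.2, 0.2, 0.2]
width: 0.003
time: 15.8
tool_pos: [0.498, -0.0947, 0.1183]
tcp_rot: [-1.568, 0.102, -0.102]
wrist_force: [-0.6, 0.0, -0.3]
width: 0.001
15.9 [ 0.4979344  -0.09469894  0.11827013] [ 0.35265535 -0.89170193 -0.30177507] [ 0.05215254 -0.0161284   0.06531598]
```

View pics/scene4.png

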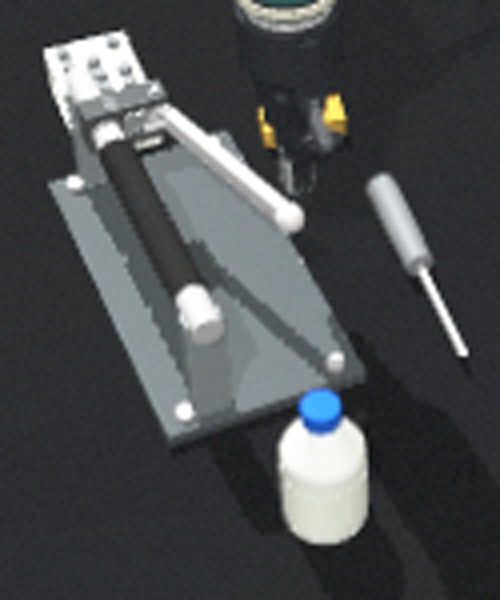

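View pics/side4.png

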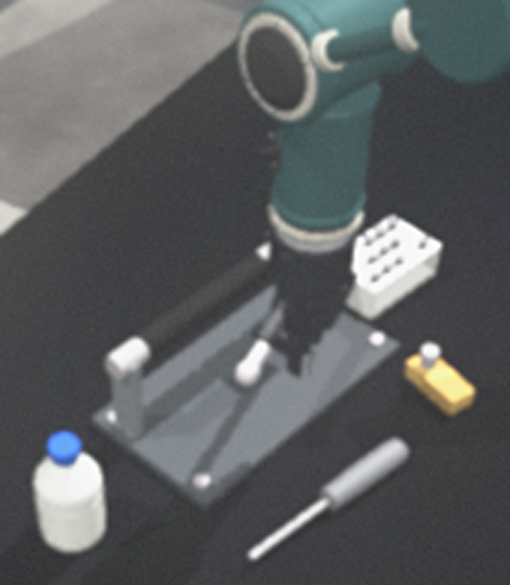

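The ball is back at its original pixel, (290,216) in the scene crop, with the fingers clear, so the lever is fully out. Now the second press.

```bash
python3 -m jog '[[3,0,0,0,0],[9,0,0,0,0],[15,0,0,0,0],[20,0,0,0,0],[25,0,0,0,0],[30,0,0,0,0],[35,0,0,0,0],[40,0,0,0,0],[44,0,0,0,0],[47,0,0,0,0]]' && python3 -m jog '[[2,0,0,0,0],[4,0,0,0,0],[6,0,0,0,0],[8,0,0,0,0],[9,0,0,0,0],[10,0,0,0,0],[11,0,0,0,0],[12,0,0,0,0],[12.5,0,0,0,0],[13,0,0,0,0]]' && python3 -m jog '[[0,0,0,0,0],[0,0,0,0,0],[0,0,0,0,0],[0,0,0,0,0],[0,0,0,0,0],[0,0,0,0,0],[0,0,0,0,0],[0,0,0,0,0],[0,0,0,0,0],[0,0,0,0,0]]'
python3 - <<'E'
from h import *
for n in ["scene"]:
    c=bot.read_camera(n);a=c["pixels"][:,:,::-1]
    a=cv2.resize(a[110:260,225:350],None,fx=4,fy=4,interpolation=cv2.INTER_CUBIC)
    cv2.imwrite(f"pics/{n}5.png",a)
s=bot.read_state();print(s["time"],s["tool_pos"],s["wrist_force"],s["torque"])
E
```

```text
time: 17.15
tool_pos: [0.5447, -0.0944, 0.1179]
tcp_rot: [-1.568, 0.103, -0.101]
wrist_force: [-3.7, 2.7, -0.3]
width: -0.003
time: 18.4
tool_pos: [0.5562, -0.0951, 0.118]
tcp_rot: [-1.569, 0.105, -0.099]
wrist_force: [-11.0, -1.9, 0.9]
width: 0.0
time: 19.65
tool_pos: [0.5562, -0.0951, 0.118]
tcp_rot: [-1.569, 0.105, -0.099]
wrist_force: [-9.4, -0.7, 1.1]
width: 0.003
19.7 [ 0.55621092 -0.09510713  0.11798708] [-9.64974175 -1.10173035  0.29603714] [-0.19993101  1.43586098 -0.07957961]
```

View pics/scene5.png

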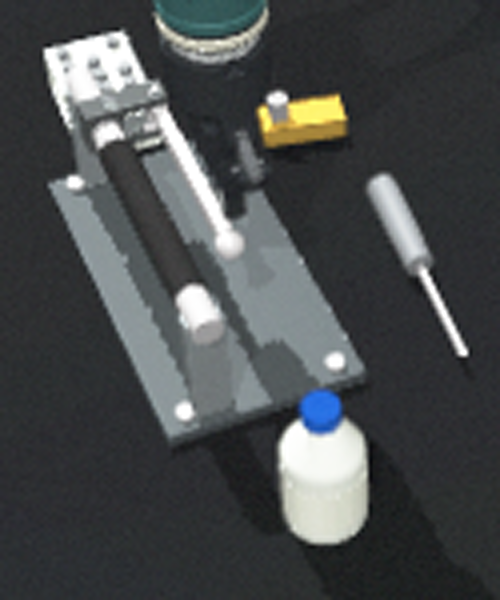

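The ball is again at (230,243), lined up with the bar direction, and the push is steady at about 9.5 N, so I'm handing in.

```bash
python3 -c "
from workcell import bot
print(bot.finish_job())"
```

```text
the job is handed in; nothing more can be done
None
```

I pressed the lever to its stop with the edges of the closed fingertips on its outer side, then backed off until it sprang fully out. I then pressed it in again and handed in the job while holding it there, at about 20 s of the 51 s allowed.

- **First press:** the tool stopped advancing at x ≈ 0.556 m while the force kept rising, to about 10 N. Two camera views put the lever angle at about 0.295 rad.
- **Release:** the fingers backed clear by about 20 mm. The wrist force fell to the noise level of 0.5–1 N, and the lever's ball end was back at its starting pixel in the scene view.
- **Final hold:** the tool stood at the same position as in the first press, with a steady push of about 9.5 N. The ball end was at the same pixel as at the first stop.

The bottle, rack, gauge block and screwdriver look unmoved in the last picture, and nothing pointed to contact with the bar. No check failed. My lever angle comes from the cameras, so it is good to a few hundredths of a radian.

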